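# Find the tin with the loose spare knobs and hold it out

## Robot

A 7-joint arm with a two-finger parallel gripper is mounted at the origin on the work surface. World frame = base frame: x ahead of the robot, y to its left, z up, the work surface at z = 0. Lengths are in mm, angles in rad, forces in N, time in s.
With the tool pointing down it reaches from about 400 to 900 mm from the base axis. Payload 5.6 kg.
Tool frame: the origin (TCP) lies midway between the tips of the shut fingers; the grasp point (between the pads) lies 19 mm behind it; z points along the fingers, y is the line along which they close (so a half turn about z gives the same grasp; the last joint's range is limited). The gripper opens to 92 mm and grips with 3 to 60 N. Pads are 20 mm wide; open, the fingers measure 128 mm over their backs; the gripper's body (75 mm by 189 mm) begins 69 mm behind the grasp point.
Start: joints at [-1.162, 0.468, -0.012, 1.603, 0.006, 1.071, -0.056], TCP at [283.821, 584.769, 214.592] pointing down, gripper open.
Joint ranges: [-2.53, 2.53], [-0.31, 2.02], [-1.57, 1.55], [0.28, 2.44], [-1.29, 4.43], [0.15, 1.84], [-2.92, 2.92]. Speed limits (rad/s): [2.57, 2.57, 3.14, 3.14, 3.14, 3.14, 3.14].

## Interface

Orientations are given as a unit quaternion [w, x, y, z].
In Python, from cell import manip, viewer, outline_of gives the robot as it stands. The module is installed in compiled form; this text tells all that it offers.
- The arm moves only by the tool step_arm, never from a script. Its argument "targets" is a list of rows, each an object with "linear": the shift along the tool's x, y, z in m, a list of three; "spin": the turn about the tool's z in rad; "gripper": the opening, from 0 (shut) to 1 (fully open). A call has 1 to 5 rows; each row is the pose to reach, as a shift and turn from the pose commanded when the call began, along the tool's axes at that moment; what a row does not reach only later rows make up. A row lasts 1/12 s, in which the tool goes at most 41.7 mm and 7.16 degrees, less where a joint would pass 70% of its speed; a pose out of reach is approached as far as the arm can. A call with a gripper value outside its range is refused whole. The fingers move at their own pace and stop on an object; the grip force is fixed at half the most. Time passes only in rows, so rows that repeat a pose let the fingers close. It gives the time, the measured TCP pose, the force, the opening and the grip force at its end, in the units of the state.
- manip.sense(): the state, without advancing time (a new reading comes with each control period).
- viewer.camera(name): name is "side" or "top"; returns (picture, depth): 400x640x3 uint8, red, green, blue; 400x640 float32, mm along the optical axis (not along the pixel's ray), 0 where there is no reading.
- viewer.camera_info(name): a dict with "camera_matrix" (3x3 intrinsics, pixels), "R" (3x3) and "t" (3): a world point X has camera coordinates R X + t. Camera axes: x right, y down, z forward; pixel columns grow to the right and rows downward; lengths in mm; the calibration is good to about 2 mm. A picture is of the moment at which its call begins. camera_info takes no time and is no camera call.
- manip.job_done(): hands the job in; it is judged then, once.
Trained networks look in the newest picture that a camera, given by its name, has taken for a name from the list of things; names that differ only in an ending like _2 or _b are one class to them, and where a whole thing is asked for, a point or a joint stands for the part that bears it (a point fixed in the world has none). Each returns a list of dicts, best first, with "p" (0 to 1); they miss things now and then, are a little off and sometimes report something else, mostly with a low value. They report only what shows in the picture. A call takes as long as a camera call.
- outline_of(name, camera): "region" (400x640 bool, what is visible of it) and "box" ([left, top, width, height] in pixels, round what is visible of it).
The state is a dict: "clock": time; "joint_positions": joint angles; "joint_velocities": joint speeds; "joint_torque": joint torques, N m; "eef_pos": TCP position; "tool_rot": TCP orientation; "contact_force": force on the tool from outside, world axes, zero at the start; "moment": the same for the moment, N m; "opening": opening from 0.0 (shut) to 1.0 (fully open); "grip_force": force on a finger pad.
Only numpy, scipy, OpenCV 4.12 (cv2) and the standard library are available. Lean on these libraries where they do the work, as an engineer would, in place of code of your own. Each camera call takes 0.05 s, during which the arm holds its last target. There are 200 camera calls.

## Task

A cupboard door has lost its knob, and the spare knobs lie loose in one of the three identical sealed tins in the drawer of the unit on the kitchen island; the other two are packed tight with tea. Pull the drawer out, lift the tins out one at a time and give each a brisk shake in the air until you find the one that rattles, laying any silent tin back flat in the drawer, and leave the mug and soap bottle alone. Then hold the rattling tin out to me across the island, level and still over the drawer unit and well clear of its top, and finish while still holding it there.

Things in the scene. Friction and masses are not known exactly. Their poses are not given: they have to be found in the camera images.
- unit: low cream drawer unit with a wooden top, fixed on the island: 280 deep (own x) x 400 wide (own y) x 100 high. Origin at the middle of its front edge, on the island top; own +x points away from the robot, to the person across the island; the drawer opens to own -x. A white bowl 60 high stands on the rear of its top
- drawer (a joint): how far the drawer is pulled out of the unit, in m: 0 shut, 0.205 fully out; pull it right out, or the tins' far ends stay under the unit; it slides with about 2 N and stays where it is left
- drawer_knob (a point): centre of the head of the round dark bronze knob in the middle of the drawer front: a disc 30 in diameter, 16 thick, its axis along the travel, on a thin neck. 30 in front of the drawer front, 62 above the island top, 38 below the unit's top. Pinch it from above, fingers left and right. The drawer front is 394 wide, its upper edge 87 above the island. Axes as the unit's
- drawer_floor (a point): centre of the drawer's inner floor, 20 above the island top, moving with the drawer; inside 240 long (own x, the travel) x 356 wide (own y); side and back walls rise 29 above the floor, the front 67. Axes as the unit's. With the drawer shut this point is 120 behind the unit's front edge
- tin_a: one of three tins alike outside: sage green, cream lid that stays shut, 150 long (own x) x 58 wide (own y) x 50 high; origin at the centre of its underside. Each weighs 0.15 to 0.5 kg in all; weight does not tell. Flat in the drawer in any order, side by side 102 apart, length along its travel within 4 degrees; each starts 5 to 30 behind the drawer front
- tin_b: a tin like tin_a. In two of the three tins all is packed tight and nothing moves; in the other, two solid knobs of 60 g, 30 in diameter, slide and tumble freely over the inside length of 138. The inner linings (named _c0 the floor, _c1 and _c2 the ends) can be touched only by loose contents. A 30 N grip across the middle of the 58 width holds any of them through a shake
- tin_c: a tin like tin_a. Rocking or jerking the rattling tin lengthwise (own x), about 30 degrees each end down, throws its knobs from end to end: knocks at the wrist, and then, still and level, a moment about the grip axis that differs by 0.05 to 0.1 N m between knobs at one end and at the other (heavier towards the end that was down last). In a silent tin it changes by less than 0.03
- soap: blue soap bottle with black cap, bystander, 60 across and 170 high, on the island to one side of the drawer's way; origin under its centre
- mug: white mug, bystander, 80 across and 95 high, handle at own +y, on the island on the other side of the drawer's way; origin under its centre

How it is judged (in metres and radians):
On the way, in this order (a step that is already met when the one before it is completed fails the run):
1. the drawer is pulled out (by 140 mm or more) (value of joint drawer above 0.14 m), for 0.1 s.
2. a tin, gripped and lifted 40 mm or more off the drawer floor, is shaken so that loose contents in it are thrown against one of its ends (over 0.06 N) (((z of tin_a in the frame of drawer_floor above 0.04 m and contact force between tin_a and the fingers above 1 N and contact force between any of tin_a_c1, tin_a_c2 and anything else above 0.06 N) or (z of tin_b in the frame of drawer_floor above 0.04 m and contact force between tin_b and the fingers above 1 N and contact force between any of tin_b_c1, tin_b_c2 and anything else above 0.06 N) or (z of tin_c in the frame of drawer_floor above 0.04 m and contact force between tin_c and the fingers above 1 N and contact force between any of tin_c_c1, tin_c_c2 and anything else above 0.06 N))).
At the end, for the whole second after the job is handed in: The rattling tin is held by the fingers alone, still, level within 11 degrees, centred over the unit (past its front edge, within its width), underside 60 mm or more above its top. Both silent tins rest flat on the drawer floor. Mug and soap within 30 mm of their start (((contact force between tin_a_c0 and anything else above 0.15 N and contact force between tin_a and the fingers above 1 N and height (world z) of tin_a above 0.16 m and angle between tin_a's own z axis and vertical below 0.2 rad and linear speed of tin_a below 0.04 m/s and angular speed of tin_a below 0.3 rad/s and x of tin_a in the frame of unit above -0.005 m and y of tin_a in the frame of unit between -0.2 and 0.2 m and contact force between tin_a and unit below 0.2 N and (z of tin_b in the frame of drawer_floor between -0.006 and 0.008 m and x of tin_b in the frame of drawer_floor between -0.09 and 0.09 m and y of tin_b in the frame of drawer_floor between -0.165 and 0.165 m and angle between tin_b's own z axis and vertical below 0.1 rad and linear speed of tin_b below 0.03 m/s) and (z of tin_c in the frame of drawer_floor between -0.006 and 0.008 m and x of tin_c in the frame of drawer_floor between -0.09 and 0.09 m and y of tin_c in the frame of drawer_floor between -0.165 and 0.165 m and angle between tin_c's own z axis and vertical below 0.1 rad and linear speed of tin_c below 0.03 m/s)) or (contact force between tin_b_c0 and anything else above 0.15 N and contact force between tin_b and the fingers above 1 N and height (world z) of tin_b above 0.16 m and angle between tin_b's own z axis and vertical below 0.2 rad and linear speed of tin_b below 0.04 m/s and angular speed of tin_b below 0.3 rad/s and x of tin_b in the frame of unit above -0.005 m and y of tin_b in the frame of unit between -0.2 and 0.2 m and contact force between tin_b and unit below 0.2 N and (z of tin_a in the frame of drawer_floor between -0.006 and 0.008 m and x of tin_a in the frame of drawer_floor between -0.09 and 0.09 m and y of tin_a in the frame of drawer_floor between -0.165 and 0.165 m and angle between tin_a's own z axis and vertical below 0.1 rad and linear speed of tin_a below 0.03 m/s) and (z of tin_c in the frame of drawer_floor between -0.006 and 0.008 m and x of tin_c in the frame of drawer_floor between -0.09 and 0.09 m and y of tin_c in the frame of drawer_floor between -0.165 and 0.165 m and angle between tin_c's own z axis and vertical below 0.1 rad and linear speed of tin_c below 0.03 m/s)) or (contact force between tin_c_c0 and anything else above 0.15 N and contact force between tin_c and the fingers above 1 N and height (world z) of tin_c above 0.16 m and angle between tin_c's own z axis and vertical below 0.2 rad and linear speed of tin_c below 0.04 m/s and angular speed of tin_c below 0.3 rad/s and x of tin_c in the frame of unit above -0.005 m and y of tin_c in the frame of unit between -0.2 and 0.2 m and contact force between tin_c and unit below 0.2 N and (z of tin_a in the frame of drawer_floor between -0.006 and 0.008 m and x of tin_a in the frame of drawer_floor between -0.09 and 0.09 m and y of tin_a in the frame of drawer_floor between -0.165 and 0.165 m and angle between tin_a's own z axis and vertical below 0.1 rad and linear speed of tin_a below 0.03 m/s) and (z of tin_b in the frame of drawer_floor between -0.006 and 0.008 m and x of tin_b in the frame of drawer_floor between -0.09 and 0.09 m and y of tin_b in the frame of drawer_floor between -0.165 and 0.165 m and angle between tin_b's own z axis and vertical below 0.1 rad and linear speed of tin_b below 0.03 m/s)))); the arm keeps its last pose, push and grip.
It fails at once if the soap bottle is pushed away (more than 30 mm) or tipped (distance of soap from where it was at the start of the episode above 0.03 m or angle between soap's own z axis and vertical above 0.35 rad).
It fails at once if the mug is pushed away (more than 30 mm) or tipped (distance of mug from where it was at the start of the episode above 0.03 m or angle between mug's own z axis and vertical above 0.35 rad).
It also fails if it takes over 72 s, if anything falls off the work surface, if the arm or the gripper's body presses on something with over 40 N, if the wrist force passes 120 N, or if a joint passes its speed limit or range.

## Working session

There is one attempt and no reset: what is moved stays moved. The work goes in short steps, Python scripts to look and compute and a tool call to move; the robot and the scene stay as the last step left them, time stands still between calls to the robot, and variables do not carry over. Pictures are saved under pics/ and viewed, at most 10 in all, crops included, and the job is handed in when it is done.

Besides the shell and the picture viewer there is one more tool, called after "Emit:" in YAML: its name, and indented under it one key for each argument. step_arm: Moves the arm, as the interface text tells. Its arguments: {"type":"object","properties":{"targets":{"type":"array"}},"required":["targets"]}

```bash
mkdir -p pics; cat > h.py <<'E'
import numpy as np, cv2
from cell import manip, viewer, outline_of
def world(cam, depth, mask=None):
    i=viewer.camera_info(cam); K=np.array(i["camera_matrix"]);R=np.array(i["R"]);t=np.array(i["t"]).ravel()
    v,u=np.mgrid[0:400,0:640]
    P=np.stack([(u-K[0,2])/K[0,0]*depth,(v-K[1,2])/K[1,1]*depth,depth],-1)
    return (P-t)@R   # R^T (P-t)
def tool():
    s=manip.sense(); w,x,y,z=s["tool_rot"]
    from scipy.spatial.transform import Rotation as Ro
    return np.array(s["eef_pos"]),Ro.from_quat([x,y,z,w]).as_matrix(),s
E
python3 - <<'E'
from h import *
p,R,s=tool(); print(s); print(R.round(3))
for c in ("top","side"):
    im,d=viewer.camera(c); cv2.imwrite(f"pics/{c}0.png",im[:,:,::-1]); np.save(f"{c}0.npy",d)
    i=viewer.camera_info(c);print(c,-np.array(i["R"]).T@np.array(i["t"]).ravel())
    W=world(c,d)
    for n in ("unit","drawer_knob","soap","mug"):
        for o in outline_of(n,c)[:2]:
            m=o["region"]&(d>0); q=W[m]
            print(c,n,round(o["p"],2),o["box"],m.sum(), np.percentile(q,[2,50,98],axis=0).round(0).tolist() if m.sum() else None)
E
```

```text
{'clock': 0.0, 'joint_positions': array([-1.16200154,  0.46834834, -0.01162865,  1.60358196,  0.00603537,
        1.07141782, -0.05629214]), 'joint_velocities': array([ 1.25632507e-03, -5.15229298e-04, -1.01338062e-03,  2.19384976e-05,
        3.14720757e-04, -5.87606301e-04,  1.71739366e-03]), 'joint_torque': array([-2.88914325e-04, -5.20564413e+01, -1.26154374e-02, -2.43745780e+01,
       -5.66297479e-02,  1.71654217e-02,  1.60472969e-04]), 'eef_pos': array([283.58748943, 584.24401448, 213.67633269]), 'tool_rot': array([-1.23488160e-04,  2.23988910e-01,  9.74591313e-01, -8.51722795e-04]), 'contact_force': array([-0.12088804, -0.08366512, -0.54172587]), 'moment': array([ 0.00439863, -0.03685124,  0.0324157 ]), 'grip_force': 0.0, 'opening': 0.9996064587968634}
[[-0.9    0.437 -0.001]
 [ 0.437  0.9   -0.002]
 [-0.    -0.002 -1.   ]]
top [ 424.59396664   23.39063741 1167.41052453]
top unit 0.71 [237.9, 56.9, 188.4, 156.0] 22625 [[658.0, -209.0, 28.0], [808.0, -12.0, 100.0], [972.0, 187.0, 156.0]]
top drawer_knob 0.85 [239.8, 174.9, 168.7, 34.6] 2477 [[645.0, -177.0, 17.0], [676.0, 10.0, 84.0], [710.0, 194.0, 90.0]]
top soap 0.62 [414.2, 263.2, 39.4, 30.0] 839 [[449.0, -273.0, -1.0], [475.0, -239.0, 113.0], [505.0, -222.0, 172.0]]
top mug 0.8 [151.4, 230.0, 57.8, 36.3] 1332 [[498.0, 292.0, 1.0], [537.0, 343.0, 39.0], [572.0, 394.0, 97.0]]
side [389.72183224 659.37340583 564.96048606]
side unit 0.67 [143.4, 112.1, 204.4, 152.9] 18244 [[655.0, -182.0, 10.0], [795.0, 72.0, 99.0], [977.0, 202.0, 154.0]]
side soap 0.94 [398.9, 118.8, 28.8, 65.0] 1172 [[451.0, -256.0, 5.0], [478.0, -232.0, 82.0], [507.0, -222.0, 170.0]]
side mug 0.6 [280.4, 289.9, 56.5, 87.3] 3586 [[498.0, 294.0, 4.0], [534.0, 340.0, 60.0], [573.0, 400.0, 95.0]]
```

View pics/top0.png

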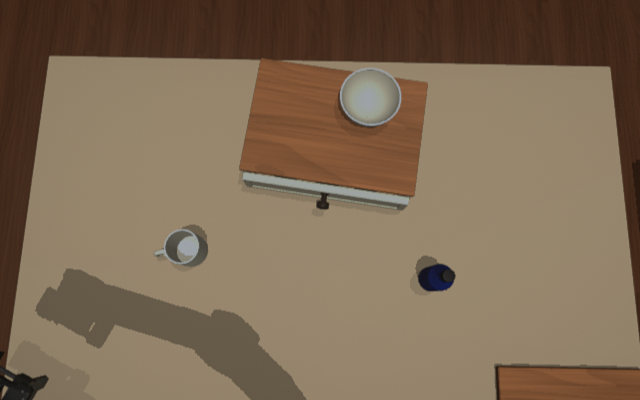

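View pics/side0.png

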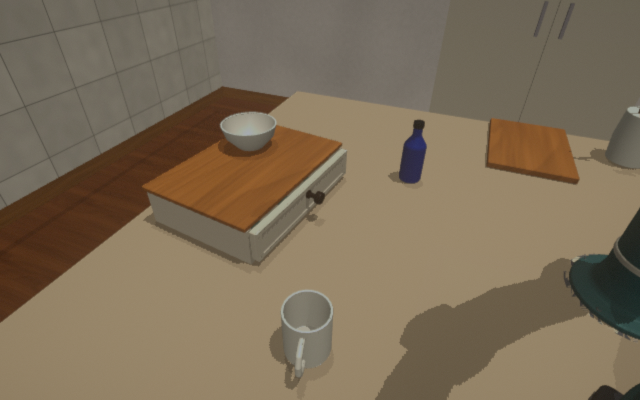

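```bash
python3 - <<'E'
from h import *
for c in ("top","side"):
    d=np.load(f"{c}0.npy");W=world(c,d);x,y,z=W[...,0],W[...,1],W[...,2]
    m=(abs(z-100)<5)&(x>600)&(x<1000)&(abs(y)<260)&(d>0)
    r=cv2.minAreaRect(np.ascontiguousarray(W[m][:,:2].astype(np.float32)));print(c,"top",m.sum(),r,cv2.boxPoints(r).round(0).tolist())
    # front edge line of wood top: min x per y bin
    ys=np.arange(-170,160,10);xs=[np.percentile(x[m&(abs(y-b)<5)],1) if (m&(abs(y-b)<5)).sum()>5 else np.nan for b in ys]
    xs=np.array(xs);k=~np.isnan(xs);print(np.polyfit(ys[k],xs[k],1),xs.round(0))
    m=(z>50)&(z<78)&(x>595)&(x<700)&(abs(y)<60)&(d>0)
    q=W[m];print("knob?",m.sum());print(q[np.argsort(q[:,0])][:60:3].round(0).tolist())
E
```

```text
top top 16917 ((831.3541870117188, -13.310440063476562), (412.25762939453125, 287.9962463378906), 82.24933624267578) [[661.0, -198.0], [946.0, -237.0], [1002.0, 172.0], [716.0, 210.0]]
[1.40114019e-01 6.90773328e+02] [668. 668. 669. 671. 673. 674. 675. 677. 678. 680. 681. 681. 683. 686.
 687. 687. 691. 691. 691. 694. 695. 696. 698. 700. 701. 702. 705. 705.
 705. 709. 708. 710. 711.]
knob? 191
[[635.0, 4.0, 64.0], [635.0, 1.0, 63.0], [636.0, 4.0, 73.0], [636.0, 11.0, 58.0], [637.0, 15.0, 53.0], [637.0, 11.0, 78.0], [637.0, 16.0, 76.0], [638.0, 6.0, 75.0], [638.0, 9.0, 75.0], [639.0, 2.0, 71.0], [639.0, 16.0, 78.0], [640.0, 18.0, 75.0], [640.0, 9.0, 75.0], [640.0, 6.0, 73.0], [642.0, -1.0, 67.0], [642.0, 11.0, 75.0], [643.0, 25.0, 71.0], [643.0, 9.0, 72.0], [644.0, 11.0, 77.0], [645.0, 16.0, 75.0]]
side top 10130 ((832.076416015625, -12.718887329101562), (414.1754455566406, 287.17578125), 82.22589874267578) [[662.0, -198.0], [946.0, -237.0], [1002.0, 173.0], [718.0, 212.0]]
[1.34918631e-01 6.90970716e+02] [667. 670. 671. 672. 673. 675. 676. 677. 680. 681. 682. 683. 684. 686.
 687. 688. 690. 691. 692. 694. 695. 695. 697. 700. 700. 703. 703. 705.
 705. 707. 708. 710. 711.]
knob? 361
[[636.0, 9.0, 65.0], [636.0, 2.0, 60.0], [637.0, 7.0, 54.0], [637.0, 1.0, 67.0], [637.0, 12.0, 55.0], [637.0, 13.0, 64.0], [637.0, 12.0, 57.0], [638.0, 10.0, 65.0], [638.0, 16.0, 63.0], [638.0, 15.0, 60.0], [639.0, 15.0, 71.0], [639.0, 20.0, 54.0], [639.0, 20.0, 63.0], [639.0, 20.0, 71.0], [640.0, 25.0, 60.0], [640.0, 6.0, 76.0], [640.0, 23.0, 67.0], [641.0, 16.0, 76.0], [641.0, 9.0, 75.0], [642.0, 26.0, 63.0]]
```

The top view shows the unit's front edge from about (241,175) to (413,192) px, with the knob at (323,204), the soap at (437,277) and the mug at (182,247). The side view agrees, with the knob at (318,197) px. The unit's yaw is about -7.8° with its origin near (691,6), and the knob is near (644,12,63).

Emit:
step_arm:
  targets:
    - {"linear": [-0.575,-0.358,0.03],"spin": -0.314,"gripper": 1}
    - {"linear": [-0.575,-0.358,0.03],"spin": -0.314,"gripper": 1}
    - {"linear": [-0.575,-0.358,0.03],"spin": -0.314,"gripper": 1}
    - {"linear": [-0.575,-0.358,0.03],"spin": -0.314,"gripper": 1}
    - {"linear": [-0.575,-0.358,0.03],"spin": -0.314,"gripper": 1}

```text
clock: 0.92
eef_pos: [395.5, 406.9, 205.5]
tool_rot: [0.0, 0.069, 0.998, 0.0]
contact_force: [0.7, 0.9, 0.1]
opening: 0.999
grip_force: 0.0
```

```bash
cat >> h.py <<'E'
U0=np.array([691.5,5.5,0]); a=np.deg2rad(-7.8); UX=np.array([np.cos(a),np.sin(a),0]); UY=np.array([-np.sin(a),np.cos(a),0])
def go(t, note=""):
    p,R,s=tool(); d=(np.array(t)-p)@R
    want=-UX; c=R[:,0]; ang=np.arctan2(c[0]*want[1]-c[1]*want[0],c@want)
    print(note,"shift mm",d.round(1),"spin",round(-ang,3),"| pos",p.round(1),"op",round(s["opening"],3),"grip",round(s["grip_force"],1),"t",round(s["clock"],2),"F",np.round(s["contact_force"],2),"M",np.round(s["moment"],3))
def u(x,y,z): return U0+x*UX+y*UY+np.array([0,0,z])
E
python3 -c "
from h import *
go(u(-48,0,150));print(u(-48,0,43))"
```

```text
shift mm [-300.2 -357.2   55.4] spin -0.001 | pos [395.5 406.9 205.5] op 0.999 grip 0.0 t 0.92 F [0.69 0.86 0.1 ] M [ 0.005 -0.01   0.063]
[643.94410366  12.01434748  43.        ]
```

Emit:
step_arm:
  targets:
    - {"linear": [-0.026,-0.031,0.004],"spin": 0,"gripper": 1}
    - {"linear": [-0.052,-0.062,0.008],"spin": 0,"gripper": 1}
    - {"linear": [-0.078,-0.093,0.012],"spin": 0,"gripper": 1}
    - {"linear": [-0.104,-0.124,0.016],"spin": 0,"gripper": 1}
    - {"linear": [-0.13,-0.155,0.02],"spin": 0,"gripper": 1}

```text
clock: 1.33
eef_pos: [503.1, 235.5, 185.6]
tool_rot: [0.0, 0.069, 0.998, 0.0]
contact_force: [1.0, -0.7, 0.4]
opening: 1.002
grip_force: 0.0
```

Emit:
step_arm:
  targets:
    - {"linear": [-0.026,-0.031,0.004],"spin": 0,"gripper": 1}
    - {"linear": [-0.052,-0.062,0.008],"spin": 0,"gripper": 1}
    - {"linear": [-0.078,-0.093,0.012],"spin": 0,"gripper": 1}
    - {"linear": [-0.104,-0.124,0.016],"spin": 0,"gripper": 1}
    - {"linear": [-0.13,-0.155,0.02],"spin": 0,"gripper": 1}

```text
clock: 1.75
eef_pos: [610.6, 64.1, 165.5]
tool_rot: [0.0, 0.069, 0.998, 0.0]
contact_force: [0.3, 1.5, 0.4]
opening: 1.003
grip_force: 0.0
```

Emit:
step_arm:
  targets:
    - {"linear": [-0.02,-0.024,0.01],"spin": 0,"gripper": 1}
    - {"linear": [-0.04,-0.047,0.015],"spin": 0,"gripper": 1}
    - {"linear": [-0.04,-0.047,0.015],"spin": 0,"gripper": 1}
    - {"linear": [-0.04,-0.047,0.015],"spin": 0,"gripper": 1}

```text
clock: 2.08
eef_pos: [643.0, 11.4, 149.7]
tool_rot: [-0.0, 0.071, 0.997, -0.0]
contact_force: [0.3, 0.4, -0.4]
opening: 0.996
grip_force: 0.0
```

```bash
python3 -c "
from h import *
go(u(-48,0,43))"
```

```text
shift mm [ -0.9   0.8 106.7] spin -0.006 | pos [643.   11.4 149.7] op 0.996 grip 0.0 t 2.08 F [ 0.25  0.37 -0.45] M [ 0.064  0.018 -0.006]
```

Emit:
step_arm:
  targets:
    - {"linear": [0,0,0.04],"spin": 0,"gripper": 1}
    - {"linear": [0,0,0.08],"spin": 0,"gripper": 1}
    - {"linear": [0,0,0.105],"spin": 0,"gripper": 1}
    - {"linear": [0,0,0.106],"spin": 0,"gripper": 0}
    - {"linear": [0,0,0.106],"spin": 0,"gripper": 0}

```text
clock: 2.5
eef_pos: [641.7, 15.5, 43.7]
tool_rot: [-0.001, 0.068, 0.998, 0.0]
contact_force: [0.4, -0.5, 0.2]
opening: 0.876
grip_force: 0.0
```

Emit:
step_arm:
  targets:
    - {"linear": [0,0,0],"spin": 0,"gripper": 0}
    - {"linear": [0,0,0],"spin": 0,"gripper": 0}
    - {"linear": [0,0,0],"spin": 0,"gripper": 0}

```text
clock: 2.75
eef_pos: [644.4, 14.2, 46.8]
tool_rot: [0.002, 0.069, 0.998, 0.0]
contact_force: [0.1, -0.8, 0.0]
opening: 0.658
grip_force: 0.0
```

```bash
python3 -c "
from h import *
go(u(-48-206,0,43))"
```

```text
shift mm [206.1  -2.5   3. ] spin -0.001 | pos [644.4  14.2  46.8] op 0.658 grip 0.0 t 2.75 F [ 0.09 -0.76  0.05] M [ 0.047 -0.025 -0.045]
```

Emit:
step_arm:
  targets:
    - {"linear": [0,0,0],"spin": 0,"gripper": 0}
    - {"linear": [0,0,0],"spin": 0,"gripper": 0}
    - {"linear": [0,0,0],"spin": 0,"gripper": 0}
    - {"linear": [0,0,0],"spin": 0,"gripper": 0}
    - {"linear": [0,0,0],"spin": 0,"gripper": 0}

```text
clock: 3.17
eef_pos: [642.7, 12.1, 44.6]
tool_rot: [-0.0, 0.069, 0.998, -0.001]
contact_force: [-1.1, -3.2, 2.9]
opening: 0.319
grip_force: 30.0
```

Emit:
step_arm:
  targets:
    - {"linear": [0,0,0],"spin": 0,"gripper": 0}
    - {"linear": [0,0,0],"spin": 0,"gripper": 0}

```text
clock: 3.33
eef_pos: [642.7, 12.1, 44.6]
tool_rot: [-0.0, 0.069, 0.998, -0.001]
contact_force: [-0.3, -4.0, 4.3]
opening: 0.321
grip_force: 30.0
```

```bash
python3 -c "
from h import *
go(u(-48-206,0,43))"
```

```text
shift mm [204.8  -0.5   1.6] spin -0.003 | pos [642.7  12.1  44.6] op 0.321 grip 30.0 t 3.33 F [-0.3  -4.01  4.26] M [-1.139  0.32   0.043]
```

Knob is held; pull about 205 mm.

Emit:
step_arm:
  targets:
    - {"linear": [0.01,0,0],"spin": 0,"gripper": 0}
    - {"linear": [0.03,0,0],"spin": 0,"gripper": 0}
    - {"linear": [0.055,0,0],"spin": 0,"gripper": 0}
    - {"linear": [0.08,0,0],"spin": 0,"gripper": 0}
    - {"linear": [0.105,0,0],"spin": 0,"gripper": 0}

```text
clock: 3.75
eef_pos: [539.2, 26.3, 44.6]
tool_rot: [0.002, 0.07, 0.998, -0.001]
contact_force: [3.1, -6.1, 0.6]
opening: 0.319
grip_force: 30.0
```

Emit:
step_arm:
  targets:
    - {"linear": [0.025,0,0],"spin": 0,"gripper": 0}
    - {"linear": [0.05,0,0],"spin": 0,"gripper": 0}
    - {"linear": [0.075,0,0],"spin": 0,"gripper": 0}
    - {"linear": [0.09,0,0],"spin": 0,"gripper": 0}
    - {"linear": [0.1,0,0],"spin": 0,"gripper": 0}

```text
clock: 4.17
eef_pos: [439.5, 40.1, 44.7]
tool_rot: [0.001, 0.069, 0.998, -0.001]
contact_force: [23.3, -15.5, -29.1]
opening: 0.314
grip_force: 30.0
```

Emit:
step_arm:
  targets:
    - {"linear": [0.001,0,0],"spin": 0,"gripper": 0}
    - {"linear": [0.001,0,0],"spin": 0,"gripper": 0.7}
    - {"linear": [0.001,0,0],"spin": 0,"gripper": 0.7}
    - {"linear": [0.001,0,0],"spin": 0,"gripper": 0.7}
    - {"linear": [0.001,0,0],"spin": 0,"gripper": 1}

```text
clock: 4.58
eef_pos: [438.8, 42.9, 44.3]
tool_rot: [-0.0, 0.068, 0.998, 0.0]
contact_force: [-0.9, -0.2, -0.3]
opening: 0.584
grip_force: 0.0
```

Emit:
step_arm:
  targets:
    - {"linear": [0,0,-0.02],"spin": 0,"gripper": 1}
    - {"linear": [0,0,-0.06],"spin": 0,"gripper": 1}
    - {"linear": [0,0,-0.1],"spin": 0,"gripper": 1}
    - {"linear": [-0.02,-0.03,-0.14],"spin": 0,"gripper": 1}
    - {"linear": [-0.02,-0.07,-0.16],"spin": 0,"gripper": 1}

```text
clock: 5.0
eef_pos: [452.6, -15.9, 200.8]
tool_rot: [0.003, 0.065, 0.998, 0.001]
contact_force: [0.9, 0.6, 0.3]
opening: 0.947
grip_force: 0.0
```

```bash
python3 - <<'E'
from h import *
go(u(-48-206,0,150))
for c in ("top","side"):
    im,d=viewer.camera(c); cv2.imwrite(f"pics/{c}1.png",im[:,:,::-1]); np.save(f"{c}1.npy",d)
    W=world(c,d)
    for o in outline_of("tin_a",c)[:5]:
        m=o["region"]&(d>0); q=W[m]
        k=q[abs(q[:,2]-70)<6][:,:2].astype(np.float32)
        r=cv2.minAreaRect(np.ascontiguousarray(k)) if len(k)>5 else None
        e=(np.array(r[0])-U0[:2]) if r else 0
        print(c,round(o["p"],2),o["box"],np.percentile(q,[2,50,98],axis=0).round(0).tolist(),r, (e@UX[:2],e@UY[:2]) if r else "")
E
```

```text
shift mm [20.2 53.6 50.8] spin 0.005 | pos [452.6 -15.9 200.8] op 0.947 grip 0.0 t 5.0 F [0.92 0.64 0.32] M [ 0.01  -0.1    0.019]
top 0.85 [258.0, 198.2, 36.1, 65.7] [[512.0, 87.0, 37.0], [582.0, 121.0, 70.0], [655.0, 156.0, 74.0]] ((584.6697998046875, 122.46699523925781), (58.071205139160156, 149.26034545898438), 80.06871795654297) (np.float64(-121.71603285545429), np.float64(101.38627616695013))
top 0.69 [346.4, 206.9, 30.4, 42.0] [[543.0, -112.0, 65.0], [586.0, -80.0, 70.0], [630.0, -49.0, 74.0]] ((584.277099609375, -81.35214233398438), (58.127540588378906, 97.48436737060547), 79.81126403808594) (np.float64(-94.44366879709405), np.float64(-100.60038976229353))
top 0.64 [305.1, 201.8, 31.5, 60.3] [[494.0, -13.0, 21.0], [587.0, 21.0, 70.0], [644.0, 51.0, 538.0]] ((577.9317626953125, 19.03079605102539), (57.914913177490234, 136.0839385986328), 82.65148162841797) (np.float64(-114.35382558732431), np.float64(-2.0073713687476413))
side 0.82 [288.9, 211.1, 73.3, 58.3] [[514.0, 94.0, 24.0], [583.0, 140.0, 69.0], [657.0, 161.0, 72.0]] ((585.4514770507812, 122.5541763305664), (59.593544006347656, 149.28448486328125), 80.51092529296875) (np.float64(-120.95341964365362), np.float64(101.57873641980655))
side 0.69 [316.8, 190.4, 65.5, 47.0] [[500.0, -7.0, 28.0], [568.0, 40.0, 68.0], [642.0, 56.0, 71.0]] ((574.539306640625, 44.798797607421875), (108.05875396728516, 148.4450225830078), 82.87641906738281) (np.float64(-121.21201317911463), np.float64(23.06181141109684))
side 0.65 [333.9, 172.2, 67.9, 39.2] [[488.0, -104.0, 40.0], [559.0, -60.0, 69.0], [632.0, -38.0, 72.0]] ((559.9051513671875, -75.72047424316406), (59.775787353515625, 148.66323852539062), 79.36995697021484) (np.float64(-119.35442894482881), np.float64(-98.32847967008908))
```

```bash
cat >> h.py <<'E'
def goy(t,yaw):
    p,R,s=tool(); d=(np.array(t)-p)@R
    y=np.deg2rad(yaw); want=-np.array([np.cos(y),np.sin(y),0]); c=R[:,0]
    print("goy shift",d.round(1),"spin",round(-np.arctan2(c[0]*want[1]-c[1]*want[0],c@want),3)); go(t)
E
python3 -c "
from h import *
goy([585,122.5,120],-9.7)"
```

```text
goy shift [-114.4  158.4   78. ] spin 0.03
 shift mm [-114.4  158.4   78. ] spin -0.003 | pos [449.6 -18.5 197.7] op 0.999 grip 0.0 t 5.2 F [-0.2  -0.81 -0.04] M [0.079 0.014 0.013]
```

View pics/top1.png

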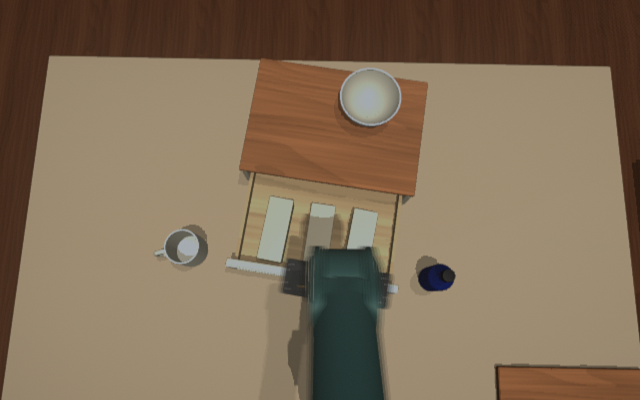

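The drawer is right out, and the three cream lids show at about (276,229), (320,225) and (362,230) px. I'm moving over the left tin first.

Emit:
step_arm:
  targets:
    - {"linear": [-0.022,0.031,0.01],"spin": 0.01,"gripper": 0.8}
    - {"linear": [-0.044,0.062,0.02],"spin": 0.02,"gripper": 0.8}
    - {"linear": [-0.066,0.093,0.03],"spin": 0.03,"gripper": 0.8}
    - {"linear": [-0.09,0.125,0.04],"spin": 0.03,"gripper": 0.8}
    - {"linear": [-0.114,0.158,0.05],"spin": 0.03,"gripper": 0.8}

```text
clock: 5.62
eef_pos: [583.3, 125.3, 144.8]
tool_rot: [-0.002, 0.083, 0.997, -0.0]
contact_force: [0.4, -0.4, 0.4]
opening: 0.801
grip_force: 0.0
```

Emit:
step_arm:
  targets:
    - {"linear": [0,0,0.015],"spin": 0,"gripper": 0.8}
    - {"linear": [0,0,0.027],"spin": 0,"gripper": 0.8}
    - {"linear": [0,0,0.027],"spin": 0,"gripper": 0.8}
    - {"linear": [0,0,0.027],"spin": 0,"gripper": 0.8}

```text
clock: 5.95
eef_pos: [581.9, 121.4, 118.7]
tool_rot: [-0.002, 0.084, 0.996, -0.001]
contact_force: [-0.3, -0.1, 0.3]
opening: 0.8
grip_force: 0.0
```

```bash
python3 -c "
from h import *
goy([585,122.5,27],-9.7)"
```

```text
goy shift [-3.2  1.7 91.7] spin 0.001
 shift mm [-3.2  1.7 91.7] spin -0.032 | pos [581.9 121.4 118.7] op 0.8 grip 0.0 t 5.95 F [-0.26 -0.1   0.33] M [-0.029  0.01   0.009]
```

Emit:
step_arm:
  targets:
    - {"linear": [-0.001,0.001,0.035],"spin": 0,"gripper": 0.8}
    - {"linear": [-0.002,0.001,0.07],"spin": 0,"gripper": 0.8}
    - {"linear": [-0.002,0.001,0.09],"spin": 0,"gripper": 0.8}
    - {"linear": [-0.002,0.001,0.091],"spin": 0,"gripper": 0.8}
    - {"linear": [-0.002,0.001,0.091],"spin": 0,"gripper": 0}

```text
clock: 6.37
eef_pos: [585.4, 121.9, 29.5]
tool_rot: [-0.001, 0.084, 0.996, -0.0]
contact_force: [0.6, -0.1, 0.1]
opening: 0.745
grip_force: 0.0
```

Emit:
step_arm:
  targets:
    - {"linear": [0,0,0],"spin": 0,"gripper": 0}
    - {"linear": [0,0,0],"spin": 0,"gripper": 0}
    - {"linear": [0,0,0],"spin": 0,"gripper": 0}
    - {"linear": [0,0,0],"spin": 0,"gripper": 0}
    - {"linear": [0,0,0],"spin": 0,"gripper": 0}

```text
clock: 6.78
eef_pos: [587.4, 122.6, 31.5]
tool_rot: [0.002, 0.084, 0.996, 0.0]
contact_force: [-0.5, -1.9, 7.2]
opening: 0.628
grip_force: 30.0
```

```bash
python3 -c "
from h import *
goy([585,122.5,27],-9.7)"
```

```text
goy shift [ 2.4 -0.5  4.5] spin 0.001
 shift mm [ 2.4 -0.5  4.5] spin -0.032 | pos [587.4 122.6  31.5] op 0.628 grip 30.0 t 6.78 F [-0.51 -1.87  7.2 ] M [-0.292  0.339 -0.042]
```

Emit:
step_arm:
  targets:
    - {"linear": [0,0,-0.02],"spin": 0,"gripper": 0}
    - {"linear": [0,0,-0.05],"spin": 0,"gripper": 0}
    - {"linear": [0,0,-0.085],"spin": 0,"gripper": 0}
    - {"linear": [0,0,-0.12],"spin": 0,"gripper": 0}
    - {"linear": [0,0,-0.14],"spin": 0,"gripper": 0}

```text
clock: 7.2
eef_pos: [587.3, 123.3, 173.6]
tool_rot: [0.002, 0.084, 0.996, 0.001]
contact_force: [0.9, -0.1, -3.1]
opening: 0.631
grip_force: 30.0
```

Emit:
step_arm:
  targets:
    - {"linear": [0,0,0],"spin": 0,"gripper": 0}
    - {"linear": [0,0,0],"spin": 0,"gripper": 0}
    - {"linear": [0,0,0],"spin": 0,"gripper": 0}

```text
clock: 7.45
eef_pos: [584.6, 122.7, 167.8]
tool_rot: [-0.001, 0.084, 0.996, -0.0]
contact_force: [-0.1, -0.6, -2.9]
opening: 0.631
grip_force: 30.0
```

```bash
cat >> h.py <<'E'
def avg(n=12):
    F=[];M=[];P=[]
    for _ in range(n):
        viewer.camera("side"); p,R,s=tool(); F.append(s["contact_force"]@R); M.append(s["moment"]@R); P.append(p)
    f=lambda A:(np.mean(A,0).round(3),(np.std(A,0)/n**.5).round(3))
    print("F tool",*f(F),"M tool",*f(M),"pos",np.mean(P,0).round(1),"op",round(s["opening"],3),"grip",round(s["grip_force"],1),"t",s["clock"])
E
python3 -c "
from h import *
avg()"
```

```text
F tool [-0.147  0.005  3.434] [0.085 0.112 0.16 ] M tool [-0.026 -0.007 -0.014] [0.007 0.007 0.007] pos [585.4 122.7 168.2] op 0.629 grip 30.0 t 8.05
```

Emit:
step_arm:
  targets:
    - {"linear": [-0.04,0,0],"spin": 0,"gripper": 0}
    - {"linear": [-0.08,0,0],"spin": 0,"gripper": 0}
    - {"linear": [-0.12,0,0],"spin": 0,"gripper": 0}
    - {"linear": [-0.08,0,0],"spin": 0,"gripper": 0}
    - {"linear": [-0.04,0,0],"spin": 0,"gripper": 0}

```text
clock: 8.47
eef_pos: [628.9, 114.5, 163.2]
tool_rot: [-0.002, 0.086, 0.996, -0.002]
contact_force: [-2.8, 0.7, -3.4]
opening: 0.63
grip_force: 30.0
```

Emit:
step_arm:
  targets:
    - {"linear": [0.04,0,0],"spin": 0,"gripper": 0}
    - {"linear": [0.08,0,0],"spin": 0,"gripper": 0}
    - {"linear": [0.12,0,0],"spin": 0,"gripper": 0}
    - {"linear": [0.08,0,0],"spin": 0,"gripper": 0}
    - {"linear": [0.04,0,0],"spin": 0,"gripper": 0}

```text
clock: 8.88
eef_pos: [576.5, 123.2, 166.5]
tool_rot: [-0.006, 0.081, 0.997, -0.001]
contact_force: [4.9, 1.8, -0.9]
opening: 0.63
grip_force: 30.0
```

Emit:
step_arm:
  targets:
    - {"linear": [-0.03,0,0],"spin": 0,"gripper": 0}
    - {"linear": [-0.05,0,0],"spin": 0,"gripper": 0}
    - {"linear": [-0.06,0,0],"spin": 0,"gripper": 0}
    - {"linear": [-0.06,0,0],"spin": 0,"gripper": 0}
    - {"linear": [-0.06,0,0],"spin": 0,"gripper": 0}

```text
clock: 9.3
eef_pos: [644.3, 112.9, 168.7]
tool_rot: [-0.001, 0.084, 0.996, -0.0]
contact_force: [1.1, 0.5, -3.4]
opening: 0.63
grip_force: 30.0
```

```bash
python3 -c "
from h import *
avg()"
```

```text
F tool [0.274 0.191 3.163] [0.111 0.13  0.165] M tool [-0.022 -0.004  0.004] [0.01  0.008 0.011] pos [644.5 113.2 169.4] op 0.63 grip 30.0 t 9.9
```

Emit:
step_arm:
  targets:
    - {"linear": [0.04,0,0],"spin": 0,"gripper": 0}
    - {"linear": [0.08,0,0],"spin": 0,"gripper": 0}
    - {"linear": [0.12,0,0],"spin": 0,"gripper": 0}
    - {"linear": [0.08,0,0],"spin": 0,"gripper": 0}
    - {"linear": [0.04,0,0],"spin": 0,"gripper": 0}

```text
clock: 10.32
eef_pos: [595.8, 119.8, 166.1]
tool_rot: [-0.007, 0.082, 0.997, -0.001]
contact_force: [3.9, 0.9, -1.2]
opening: 0.63
grip_force: 30.0
```

Emit:
step_arm:
  targets:
    - {"linear": [-0.04,0,0],"spin": 0,"gripper": 0}
    - {"linear": [-0.08,0,0],"spin": 0,"gripper": 0}
    - {"linear": [-0.12,0,0],"spin": 0,"gripper": 0}
    - {"linear": [-0.08,0,0],"spin": 0,"gripper": 0}
    - {"linear": [-0.04,0,0],"spin": 0,"gripper": 0}

```text
clock: 10.73
eef_pos: [648.6, 111.0, 162.3]
tool_rot: [-0.002, 0.086, 0.996, -0.002]
contact_force: [-1.7, 0.4, -2.9]
opening: 0.629
grip_force: 30.0
```

Emit:
step_arm:
  targets:
    - {"linear": [0.03,0,0],"spin": 0,"gripper": 0}
    - {"linear": [0.05,0,0],"spin": 0,"gripper": 0}
    - {"linear": [0.06,0,0],"spin": 0,"gripper": 0}
    - {"linear": [0.06,0,0],"spin": 0,"gripper": 0}
    - {"linear": [0.06,0,0],"spin": 0,"gripper": 0}

```text
clock: 11.15
eef_pos: [587.1, 122.8, 170.1]
tool_rot: [0.001, 0.084, 0.996, 0.0]
contact_force: [0.4, -1.2, -2.9]
opening: 0.623
grip_force: 30.0
```

```bash
python3 -c "
from h import *
avg()"
```

```text
F tool [0.052 0.041 3.141] [0.133 0.115 0.175] M tool [-0.013 -0.023  0.002] [0.007 0.009 0.009] pos [586.8 122.5 169.4] op 0.629 grip 30.0 t 11.75
```

Emit:
step_arm:
  targets:
    - {"linear": [0,0,0.035],"spin": 0,"gripper": 0}
    - {"linear": [0,0,0.07],"spin": 0,"gripper": 0}
    - {"linear": [0,0,0.105],"spin": 0,"gripper": 0}
    - {"linear": [0,0,0.125],"spin": 0,"gripper": 0}
    - {"linear": [0,0,0.134],"spin": 0,"gripper": 0}

```text
clock: 12.17
eef_pos: [583.6, 122.3, 31.9]
tool_rot: [-0.003, 0.084, 0.996, -0.001]
contact_force: [-3.2, -0.8, 7.0]
opening: 0.631
grip_force: 30.0
```

Emit:
step_arm:
  targets:
    - {"linear": [0,0,0.005],"spin": 0,"gripper": 0}
    - {"linear": [0,0,0.006],"spin": 0,"gripper": 0}
    - {"linear": [0,0,0.006],"spin": 0,"gripper": 0.8}
    - {"linear": [0,0,0.006],"spin": 0,"gripper": 0.8}
    - {"linear": [0,0,0.006],"spin": 0,"gripper": 0.8}

```text
clock: 12.58
eef_pos: [587.0, 123.4, 30.5]
tool_rot: [0.001, 0.084, 0.996, 0.001]
contact_force: [-0.8, 0.1, -0.3]
opening: 0.794
grip_force: 0.0
```

Emit:
step_arm:
  targets:
    - {"linear": [0,0,0],"spin": 0,"gripper": 0.8}
    - {"linear": [0,0,-0.03],"spin": 0,"gripper": 0.8}
    - {"linear": [0,0,-0.07],"spin": 0,"gripper": 0.8}
    - {"linear": [0,0,-0.1],"spin": 0,"gripper": 0.8}
    - {"linear": [0,0,-0.1],"spin": 0,"gripper": 0.8}

```text
clock: 13.0
eef_pos: [590.2, 124.0, 136.1]
tool_rot: [0.005, 0.084, 0.996, 0.002]
contact_force: [0.4, -0.2, 0.3]
opening: 0.797
grip_force: 0.0
```

```bash
cat > tins.py <<'E'
from h import *
for c in ("top","side"):
    im,d=viewer.camera(c); cv2.imwrite(f"pics/{c}2.png",im[:,:,::-1]); W=world(c,d)
    for o in outline_of("tin_a",c)[:5]:
        m=o["region"]&(d>0)&(abs(W[...,2]-70)<6); k=W[m]
        if len(k)<30: continue
        n,l=cv2.connectedComponents(m.astype(np.uint8))
        b=1+np.argmax([(l==j).sum() for j in range(1,n)]); k=W[l==b]
        print(c,round(o["p"],2),len(k),np.median(k[:,2]).round(1),cv2.minAreaRect(np.ascontiguousarray(k[:,:2].astype(np.float32))),np.percentile(k,[1,99],axis=0).round(0).tolist())
E
python3 -c "
import tins
from h import *
goy([571,21,127],-7.3)"
```

```text
top 0.75 1570 70.0 ((563.958251953125, -77.36734771728516), (58.240867614746094, 149.60523986816406), 79.68315124511719) [[491.0, -114.0, 65.0], [636.0, -42.0, 75.0]]
top 0.71 1391 69.9 ((575.9274291992188, 18.72540283203125), (57.673179626464844, 149.86988830566406), 82.06912231445312) [[502.0, -15.0, 66.0], [648.0, 53.0, 75.0]]
side 0.86 1031 69.7 ((576.7619018554688, 19.483787536621094), (59.45174026489258, 149.89382934570312), 83.0926284790039) [[503.0, -11.0, 64.0], [643.0, 55.0, 72.0]]
side 0.68 804 69.8 ((560.6691284179688, -75.96846008300781), (60.09165573120117, 140.1966552734375), 79.63093566894531) [[491.0, -112.0, 65.0], [619.0, -39.0, 72.0]]
side 0.61 1455 69.7 ((587.3563232421875, 123.13842010498047), (58.90410614013672, 149.37232971191406), 81.30838775634766) [[514.0, 92.0, 64.0], [660.0, 160.0, 72.0]]
goy shift [  -3.  -102.8    1.5] spin -0.04
 shift mm [  -3.  -102.8    1.5] spin -0.032 | pos [585.2 122.9 128.5] op 0.801 grip 0.0 t 13.2 F [-0.08  0.79  0.52] M [-0.045  0.001 -0.024]
```

Emit:
step_arm:
  targets:
    - {"linear": [-0.003,-0.035,0],"spin": -0.013,"gripper": 0.8}
    - {"linear": [-0.006,-0.07,0],"spin": -0.026,"gripper": 0.8}
    - {"linear": [-0.008,-0.104,0],"spin": -0.038,"gripper": 0.8}
    - {"linear": [-0.008,-0.104,0],"spin": -0.038,"gripper": 0.8}
    - {"linear": [-0.008,-0.104,0],"spin": -0.038,"gripper": 0.8}

```text
clock: 13.62
eef_pos: [575.3, 16.3, 127.8]
tool_rot: [-0.001, 0.067, 0.998, -0.001]
contact_force: [-0.0, 0.8, -0.9]
opening: 0.802
grip_force: 0.0
```

```bash
python3 -c "
from h import *
avg(6);goy([576,19,28],-7.5)"
```

```text
F tool [-0.06  -0.126 -0.019] [0.219 0.14  0.179] M tool [-0.048  0.002  0.006] [0.012 0.009 0.012] pos [576.1  20.2 128.5] op 0.802 grip 0.0 t 13.9167
goy shift [ 1.000e-01 -1.600e+00  1.009e+02] spin 0.003
 shift mm [ 1.000e-01 -1.600e+00  1.009e+02] spin 0.009 | pos [576.4  20.6 128.9] op 0.802 grip 0.0 t 13.92 F [-0.55 -0.07 -0.59] M [ 0.011 -0.031  0.052]
```

Down, grip, lift, and the same shake pattern.

Emit:
step_arm:
  targets:
    - {"linear": [0,-0.001,0.035],"spin": 0,"gripper": 0.8}
    - {"linear": [0,-0.001,0.07],"spin": 0,"gripper": 0.8}
    - {"linear": [0,-0.001,0.092],"spin": 0,"gripper": 0.8}
    - {"linear": [0,-0.001,0.1],"spin": 0,"gripper": 0.8}
    - {"linear": [0,-0.001,0.1],"spin": 0,"gripper": 0}

```text
clock: 14.33
eef_pos: [574.9, 18.6, 27.3]
tool_rot: [-0.002, 0.064, 0.998, -0.0]
contact_force: [-0.5, 0.4, 0.5]
opening: 0.748
grip_force: 0.0
```

Emit:
step_arm:
  targets:
    - {"linear": [0,0,0],"spin": 0,"gripper": 0}
    - {"linear": [0,0,0],"spin": 0,"gripper": 0}
    - {"linear": [0,0,0],"spin": 0,"gripper": 0}
    - {"linear": [0,0,0],"spin": 0,"gripper": 0}
    - {"linear": [0,0,0],"spin": 0,"gripper": 0}

```text
clock: 14.75
eef_pos: [577.2, 18.1, 30.6]
tool_rot: [0.001, 0.065, 0.998, 0.0]
contact_force: [-0.7, 0.4, 3.4]
opening: 0.631
grip_force: 30.0
```

Emit:
step_arm:
  targets:
    - {"linear": [0,0,-0.02],"spin": 0,"gripper": 0}
    - {"linear": [0,0,-0.05],"spin": 0,"gripper": 0}
    - {"linear": [0,0,-0.085],"spin": 0,"gripper": 0}
    - {"linear": [0,0,-0.12],"spin": 0,"gripper": 0}
    - {"linear": [0,0,-0.14],"spin": 0,"gripper": 0}

```text
clock: 15.17
eef_pos: [577.8, 17.9, 173.4]
tool_rot: [0.002, 0.065, 0.998, 0.0]
contact_force: [0.2, 0.5, -2.7]
opening: 0.631
grip_force: 30.0
```

Emit:
step_arm:
  targets:
    - {"linear": [-0.04,0,0],"spin": 0,"gripper": 0}
    - {"linear": [-0.08,0,0],"spin": 0,"gripper": 0}
    - {"linear": [-0.12,0,0],"spin": 0,"gripper": 0}
    - {"linear": [-0.08,0,0],"spin": 0,"gripper": 0}
    - {"linear": [-0.04,0,0],"spin": 0,"gripper": 0}

```text
clock: 15.58
eef_pos: [619.4, 12.0, 163.2]
tool_rot: [-0.002, 0.065, 0.998, -0.002]
contact_force: [-2.1, 0.3, -1.5]
opening: 0.633
grip_force: 30.0
```

Emit:
step_arm:
  targets:
    - {"linear": [0.04,0,0],"spin": 0,"gripper": 0}
    - {"linear": [0.08,0,0],"spin": 0,"gripper": 0}
    - {"linear": [0.12,0,0],"spin": 0,"gripper": 0}
    - {"linear": [0.08,0,0],"spin": 0,"gripper": 0}
    - {"linear": [0.04,0,0],"spin": 0,"gripper": 0}

```text
clock: 16.0
eef_pos: [564.3, 18.1, 166.0]
tool_rot: [-0.008, 0.064, 0.998, -0.0]
contact_force: [3.8, -0.2, 0.0]
opening: 0.631
grip_force: 30.0
```

Emit:
step_arm:
  targets:
    - {"linear": [-0.03,0,0],"spin": 0,"gripper": 0}
    - {"linear": [-0.05,0,0],"spin": 0,"gripper": 0}
    - {"linear": [-0.06,0,0],"spin": 0,"gripper": 0}
    - {"linear": [-0.06,0,0],"spin": 0,"gripper": 0}
    - {"linear": [-0.06,0,0],"spin": 0,"gripper": 0}

```text
clock: 16.42
eef_pos: [635.2, 10.1, 168.8]
tool_rot: [-0.001, 0.065, 0.998, -0.0]
contact_force: [0.9, 0.3, -3.1]
opening: 0.633
grip_force: 30.0
```

```bash
python3 -c "
from h import *
avg(16)"
```

```text
F tool [-0.018  0.008  2.666] [0.108 0.095 0.111] M tool [-0.017 -0.032  0.007] [0.007 0.006 0.007] pos [635.4  10.3 169.4] op 0.629 grip 30.0 t 17.2167
```

Emit:
step_arm:
  targets:
    - {"linear": [0.04,0,0],"spin": 0,"gripper": 0}
    - {"linear": [0.08,0,0],"spin": 0,"gripper": 0}
    - {"linear": [0.12,0,0],"spin": 0,"gripper": 0}
    - {"linear": [0.08,0,0],"spin": 0,"gripper": 0}
    - {"linear": [0.04,0,0],"spin": 0,"gripper": 0}

```text
clock: 17.63
eef_pos: [584.3, 15.5, 165.6]
tool_rot: [-0.008, 0.064, 0.998, -0.0]
contact_force: [4.3, -0.3, -0.7]
opening: 0.628
grip_force: 30.0
```

Emit:
step_arm:
  targets:
    - {"linear": [-0.04,0,0],"spin": 0,"gripper": 0}
    - {"linear": [-0.08,0,0],"spin": 0,"gripper": 0}
    - {"linear": [-0.12,0,0],"spin": 0,"gripper": 0}
    - {"linear": [-0.08,0,0],"spin": 0,"gripper": 0}
    - {"linear": [-0.04,0,0],"spin": 0,"gripper": 0}

```text
clock: 18.05
eef_pos: [639.7, 9.5, 162.3]
tool_rot: [-0.002, 0.065, 0.998, -0.002]
contact_force: [-1.5, 0.2, -2.4]
opening: 0.629
grip_force: 30.0
```

Emit:
step_arm:
  targets:
    - {"linear": [0.03,0,0],"spin": 0,"gripper": 0}
    - {"linear": [0.05,0,0],"spin": 0,"gripper": 0}
    - {"linear": [0.06,0,0],"spin": 0,"gripper": 0}
    - {"linear": [0.06,0,0],"spin": 0,"gripper": 0}
    - {"linear": [0.06,0,0],"spin": 0,"gripper": 0}

```text
clock: 18.47
eef_pos: [577.5, 18.0, 170.1]
tool_rot: [0.001, 0.065, 0.998, 0.0]
contact_force: [1.0, 0.1, -3.0]
opening: 0.625
grip_force: 30.0
```

```bash
python3 -c "
from h import *
avg(16)"
```

```text
F tool [-0.077  0.097  2.756] [0.154 0.115 0.11 ] M tool [-0.011  0.032 -0.007] [0.006 0.008 0.005] pos [576.9  17.8 169.4] op 0.631 grip 30.0 t 19.2667
```

The middle tin rattles: its moment shifted by +0.064 N·m, against -0.019 for the left tin. I'm moving it over the unit, with one more throw as a check.

Emit:
step_arm:
  targets:
    - {"linear": [0,0,-0.025],"spin": 0,"gripper": 0}
    - {"linear": [-0.01,0,-0.055],"spin": 0,"gripper": 0}
    - {"linear": [-0.03,0,-0.075],"spin": 0,"gripper": 0}
    - {"linear": [-0.055,0,-0.08],"spin": 0,"gripper": 0}
    - {"linear": [-0.07,0,-0.08],"spin": 0,"gripper": 0}

```text
clock: 19.68
eef_pos: [649.0, 8.6, 252.3]
tool_rot: [0.003, 0.065, 0.998, 0.0]
contact_force: [0.5, 0.4, -2.5]
opening: 0.633
grip_force: 30.0
```

Emit:
step_arm:
  targets:
    - {"linear": [0.04,0,0],"spin": 0,"gripper": 0}
    - {"linear": [0.08,0,0],"spin": 0,"gripper": 0}
    - {"linear": [0.12,0,0],"spin": 0,"gripper": 0}
    - {"linear": [0.08,0,0],"spin": 0,"gripper": 0}
    - {"linear": [0.04,0,0],"spin": 0,"gripper": 0}

```text
clock: 20.1
eef_pos: [596.5, 14.4, 247.0]
tool_rot: [-0.006, 0.064, 0.998, 0.001]
contact_force: [3.5, -0.4, -0.6]
opening: 0.632
grip_force: 30.0
```

Emit:
step_arm:
  targets:
    - {"linear": [-0.04,0,0],"spin": 0,"gripper": 0}
    - {"linear": [-0.07,0,0],"spin": 0,"gripper": 0}
    - {"linear": [-0.1,0,0],"spin": 0,"gripper": 0}
    - {"linear": [-0.12,0,0],"spin": 0,"gripper": 0}
    - {"linear": [-0.135,0,0],"spin": 0,"gripper": 0}

```text
clock: 20.52
eef_pos: [741.6, -3.8, 248.4]
tool_rot: [-0.0, 0.065, 0.998, -0.0]
contact_force: [-0.6, -0.1, -3.2]
opening: 0.632
grip_force: 30.0
```

Emit:
step_arm:
  targets:
    - {"linear": [-0.01,0,0],"spin": 0,"gripper": 0}
    - {"linear": [-0.015,0,0],"spin": 0,"gripper": 0}
    - {"linear": [-0.015,0,0],"spin": 0,"gripper": 0}
    - {"linear": [-0.015,0,0],"spin": 0,"gripper": 0}
    - {"linear": [-0.015,0,0],"spin": 0,"gripper": 0}

```text
clock: 20.93
eef_pos: [754.2, -5.1, 249.4]
tool_rot: [-0.0, 0.065, 0.998, 0.0]
contact_force: [-0.3, 0.5, -2.5]
opening: 0.628
grip_force: 30.0
```

```bash
python3 - <<'E'
from h import *
avg(16)
p,R,s=tool(); e=p-U0; print("own",e@UX,e@UY,s["joint_velocities"].round(3)); import tins
E
```

```text
F tool [ 0.04  -0.137  2.624] [0.097 0.133 0.118] M tool [-0.018 -0.054 -0.   ] [0.008 0.008 0.007] pos [754.7  -5.2 249.5] op 0.631 grip 30.0 t 21.7333
own 64.24255053783932 -2.120647666207484 [-0.     0.002 -0.    -0.001 -0.001 -0.    -0.001]
top 0.74 1560 69.9 ((585.8842163085938, 122.60592651367188), (58.41000747680664, 149.59011840820312), 80.30949401855469) [[512.0, 87.0, 65.0], [658.0, 157.0, 75.0]]
side 0.92 919 69.8 ((564.491943359375, -77.12750244140625), (60.686851501464844, 148.83477783203125), 79.12812805175781) [[492.0, -112.0, 64.0], [637.0, -38.0, 72.0]]
side 0.83 1475 69.8 ((587.0447998046875, 122.88871002197266), (59.05427169799805, 149.6890106201172), 80.38265228271484) [[514.0, 89.0, 65.0], [659.0, 160.0, 72.0]]
```

View pics/side2.png

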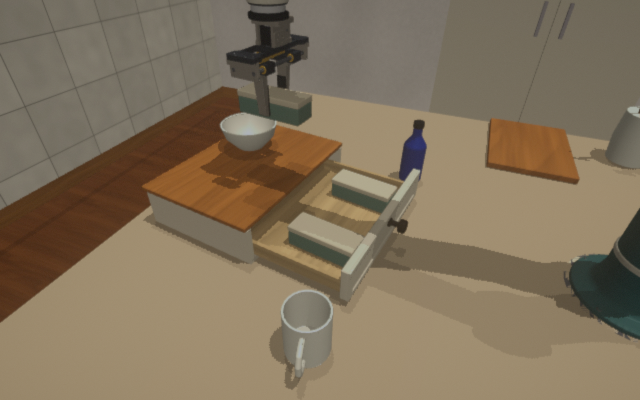

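The held tin, at about (275,103) px, is level above the unit. Both silent tins lie flat in the drawer, and the mug and soap haven't moved. The third throw swung the moment to -0.054 N·m, which confirms the rattle.

```bash
python3 -c "
from h import *
print(manip.job_done())"
```

```text
the job is handed in; nothing more can be done
None
```

I found the rattling tin, the middle one of the three, and handed the job in with it held level and still over the unit, its underside about 140 mm above the top; the left tin was laid back flat, the right one never needed lifting, and the mug and soap weren't touched.

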